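Uncover the grease nipple of the sharpening machine

TASK

The sharpening machine on the carver's bench is due for greasing, and its grease nipple is in the port under the red cover on top of the gearbox. Swing the red cover sideways (anticlockwise seen from above) around its pivot screw until the port is completely uncovered, and let go of it there. Leave the blue cover shut over its own port.

Things in the scene. Friction and masses are not known exactly. Their poses are not given: they have to be found in the camera images.
- red_cover (a joint): Flat red cover on the grey gearbox: a 4 mm thick, 48 mm disc on an arm, turning level about one brass pivot screw 50 mm from the disc's centre. Value in rad: 0 = shut, disc centred over the port; grows anticlockwise seen from above, stops at 0 and 1.7; may start slightly ajar. Stays where left; 1.5 N at the stud turns it. The 32 mm port mouth just below is wholly clear beyond 0.83.
- red_stud (a point): On the axis of the red cover's grip stud: a plain upright round steel stud, 14 mm in diameter, standing 34 mm above the red cover at its free end, 85 mm from the pivot axis. This point is 24 mm above the cover's top face and 10 mm below the stud's top; it moves with the cover. The cover's top face is 83 mm above the bench.
- red_pivot (a point): Centre of the top of the brass pivot screw of the red cover (screw head 16 mm in diameter, standing 4 mm above the cover), on the upright axis about which the cover turns.
- blue_cover (a joint): Blue cover, built like the red one (same stud, same joint values), beside it on the gearbox over the oil level glass; the pivots are 160 mm apart and which cover is on the left varies. Both closed covers point roughly from their screws towards the robot. To be left shut: it still covers its port below 0.16 rad.

How it is judged:
By the outcome, as a careful person would: the job done as asked, in the order asked, and still so for the second after the job is handed in, with the robot touching nothing.
It also fails if it takes over 32 s, if anything falls off the work surface, if the arm or the gripper's body presses on something with over 40 N, if the wrist force passes 120 N, or if a joint passes its speed limit or range.

ROBOT

A 6-joint arm with a two-finger parallel gripper is mounted at the origin on the work surface. World frame = base frame: x ahead of the robot, y to its left, z up, the work surface at z = 0. Lengths are in m, angles in rad, forces in N, time in s.
With the tool pointing down it reaches from about 0.275 to 1 m from the base axis. Payload 8.4 kg.
Tool frame: the origin (TCP) lies on the centre line of the jaws, within the pads' length; the fingertips stand arm.tip_extent ahead of it and the grasp point (between the pads) lies 3 mm ahead of it (arm.tip_extent is the distance from the TCP to the fingertips, in m); z points along the fingers, y is the direction in which the jaws open and shut (so a half turn about z gives the same grasp; the last joint's range is limited). The gripper opens to 85 mm and grips with 20 to 120 N. Pads are 22 mm wide; open, the fingers measure 114 mm over their backs; the gripper's body (76 mm by 85 mm) begins 54 mm behind the grasp point. The pads swing forward as they close: fully open they stand 13 mm farther back than shut.
Start: joints at [-1.103, 0.353, 1.633, -0, 1.155, -0.002], TCP at [0.283, -0.557, 0.253] pointing down, gripper open.
Joint ranges: [-2.63, 2.63], [-0.92, 2.1], [0.06, 2.66], [-1.3, 4.44], [0, 2.69], [-3.02, 3.02]. Speed limits (rad/s): [2.22, 2.22, 2.79, 3.14, 3.14, 3.14].

INTERFACE

Orientations are given as [roll, pitch, yaw] about the fixed x, y, z axes, in that order (R = Rz(yaw) Ry(pitch) Rx(roll)).
In Python, from cell import arm, claw, solver, get_image, sign_off gives the robot as it stands. Calls block until the motion is done:
- arm.goto(position, orientation): joint-space move of the TCP to a pose.
- arm.line_to(position, orientation=None, v=0.15): straight line of the TCP; orientation=None keeps the orientation; v is the mean speed in m/s.
- arm.set_joints(angles): joint-space move.
- claw.move_gripper(opening): opening from 0.0 (shut) to 1.0 (fully open); the grip force is fixed at half the most; returns when the fingers have stopped.
- arm.pause(seconds).
- solver.inverse_kinematics(position, orientation): joint angles nearest the present ones, or None.
- arm.sense(): the state.
- get_image(name): name is "scene" or "top" or "wrist"; returns a dict with "pixels" (420x560x3 uint8, red, green, blue), "vfov" (degrees; the focal length in pixels is half the picture's height over the tangent of half this angle, whatever the lens; pixels are square), "cx", "cy" (the principal point, pixels), "dist_coeffs" ([k1, k2, p1, p2, k3] as OpenCV has them; the pictures are not rectified), "rvec" (rotation vector, rad) and "tvec" (3), from world to camera coordinates, as OpenCV has them; the wrist camera has in their place "hand_eye" (4x4, takes a point from camera to tool coordinates, whose origin is the TCP and whose axes are the flange's). Camera axes: x right, y down, z forward; pixel columns grow to the right and rows downward; lengths in m; the calibration is good to about 2 mm. A picture is of the moment at which its call begins: read the wrist's pose just before it. There is no depth.
A pose or a line that the arm cannot do raises arm.IKError and nothing moves.
- sign_off(): hands the job in, once; it reports no verdict.
The state is a dict: "time": time; "joint_pos": joint angles; "joint_vel": joint speeds; "joint_torque": joint torques, N m; "tool_pos": TCP position; "tool_rot": TCP orientation; "force": force on the tool from outside, world axes, zero at the start; "moment": the same for the moment, N m; "finger_gap": opening from 0.0 (shut) to 1.0 (fully open).
Only numpy, scipy, OpenCV 4.12 (cv2) and the standard library are available. Lean on these libraries where they do the work, as an engineer would, in place of code of your own. Each camera call takes 0.05 s, during which the arm holds its last target.

## Working session

There is one attempt and no reset: what is moved stays moved. The work goes in short steps, each a Python script; the robot and the scene stay as the last script left them, time stands still between calls to the robot, and variables do not carry over. Pictures are saved under pics/ and viewed, and the job is handed in when it is done.

```bash
ls; mkdir -p pics; python3 - <<'E'
from cell import arm,get_image
import cv2,json,numpy as np
for n in ("scene","top","wrist"):
    d=get_image(n); cv2.imwrite(f"pics/{n}0.png",d["pixels"][:,:,::-1])
    print(n,{k:(np.array(v).round(4).tolist()) for k,v in d.items() if k!="pixels"})
s=arm.sense();print(s["time"],s["tool_pos"],s["tool_rot"],arm.tip_extent,s["force"])
E
```

```text
pics
scene {'vfov': 56.4104, 'cx': 283.4901, 'cy': 203.8858, 'dist_coeffs': [-0.0316, 0.0, 0.0, 0.0, 0.0], 'rvec': [2.3046, 0.6108, -0.2626], 'tvec': [-0.526, -0.0587, 0.9163]}
top {'vfov': 54.4165, 'cx': 280.5191, 'cy': 206.7595, 'dist_coeffs': [0.04, 0.0, 0.0, 0.0, 0.0], 'rvec': [2.1451, -2.191, 0.1721], 'tvec': [0.0452, 0.5651, 0.7213]}
wrist {'vfov': 58.4275, 'cx': 277.5589, 'cy': 215.3223, 'dist_coeffs': [-0.0266, 0.0, 0.0, 0.0, 0.0], 'hand_eye': [[0.0005, -0.9465, -0.3228, 0.0845], [1.0, 0.0003, 0.0007, 0.0009], [-0.0006, -0.3228, 0.9465, -0.1214], [0.0, 0.0, 0.0, 1.0]]}
0.15 [ 0.2827863  -0.55701124  0.25275411] [-3.14057826e+00  2.66406608e-05  4.69833931e-01] 0.022 [-0.57615863  0.86744007  0.16793712]
```

View pics/scene0.png

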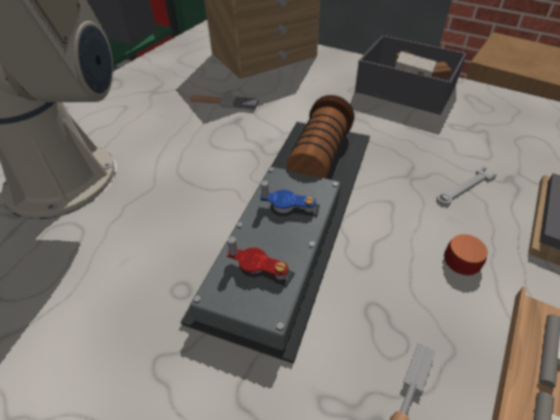

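View pics/top0.png

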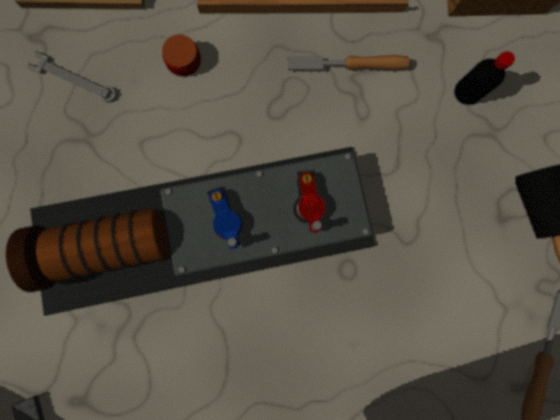

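View pics/wrist0.png

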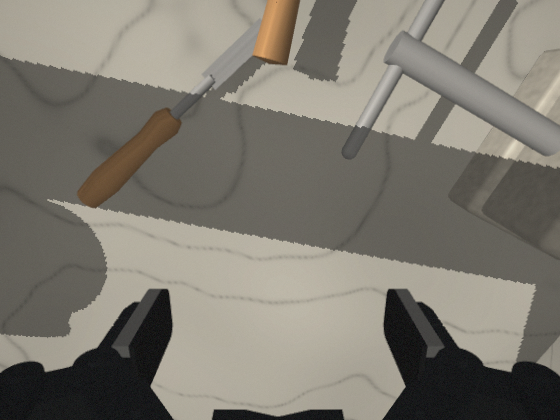

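The top view shows the red cover with its pivot near (307,179) and stud top near (316,225). The blue cover's pivot is near (217,196) and its stud near (232,242). Next I'll measure these with colour masks.

```bash
cat > h.py <<'E'
import cv2,numpy as np
from scipy.spatial.transform import Rotation as Ro
def cam(d,tp=None,tr=None):
    f=d["pixels"].shape[0]/2/np.tan(np.radians(d["vfov"])/2)
    K=np.array([[f,0,d["cx"]],[0,f,d["cy"]],[0,0,1]])
    if "rvec" in d:
        R=cv2.Rodrigues(np.array(d["rvec"],float))[0].T; c=-R@np.array(d["tvec"])
    else:
        H=np.array(d["hand_eye"]);Rt=Ro.from_euler("xyz",tr).as_matrix()
        R=Rt@H[:3,:3]; c=Rt@H[:3,3]+np.array(tp)
    return K,np.array(d["dist_coeffs"],float),R,c
def ray(C,uv):
    K,D,R,c=C
    p=cv2.undistortPoints(np.array([[uv]],float),K,D)[0,0]
    return c,R@np.array([p[0],p[1],1.])
def onz(C,uv,z):
    c,v=ray(C,uv); return c+v*(z-c[2])/v[2]
def two(C1,u1,C2,u2):
    c1,v1=ray(C1,u1);c2,v2=ray(C2,u2)
    A=np.c_[v1,-v2];t=np.linalg.lstsq(A,c2-c1,rcond=None)[0]
    a,b=c1+t[0]*v1,c2+t[1]*v2
    return (a+b)/2,np.linalg.norm(a-b)
def masks(px):
    h=cv2.cvtColor(px,cv2.COLOR_RGB2HSV);H,S,V=cv2.split(h)
    return {"red":((H<6)|(H>174))&(S>200)&(V>70),"blue":(H>105)&(H<130)&(S>130)&(V>60),"brass":(H>12)&(H<32)&(S>120)&(V>110)}
def blobs(m,n=15):
    k,l,st,ce=cv2.connectedComponentsWithStats(m.astype(np.uint8))
    return [(st[i,4],ce[i].round(1).tolist(),st[i,:4].tolist()) for i in range(1,k) if st[i,4]>=n]
E
python3 - <<'E'
from h import *
from cell import get_image
for n,(x0,y0,x1,y1) in (("top",(190,160,345,255)),("scene",(215,175,335,290))):
    d=get_image(n);C=cam(d);px=d["pixels"];print(n,C[3].round(3))
    for k,m in masks(px).items():
        mm=np.zeros_like(m);mm[y0:y1,x0:x1]=m[y0:y1,x0:x1]
        for b in blobs(mm,8): print(k,b,onz(C,b[1],.085).round(4))
    c=px[y0:y1,x0:x1,::-1];cv2.imwrite(f"pics/{n}1.png",cv2.resize(c,None,fx=5,fy=5,interpolation=cv2.INTER_NEAREST))
E
```

```text
top [0.469 0.056 0.787]
red (np.int32(736), [310.4, 202.4], [299, 176, 26, 49]) [ 0.5662 -0.0174  0.085 ]
blue (np.int32(815), [224.5, 219.1], [210, 190, 30, 50]) [0.54   0.1315 0.085 ]
blue (np.int32(14), [233.9, 246.7], [230, 245, 9, 4]) [0.4924 0.1158 0.085 ]
scene [ 0.802 -0.325  0.609]
blue (np.int32(492), [286.4, 199.4], [266, 190, 49, 18]) [0.5405 0.1282 0.085 ]
brass (np.int32(23), [309.0, 200.4], [307, 198, 5, 6]) [0.579  0.1468 0.085 ]
brass (np.int32(64), [280.2, 266.6], [276, 263, 9, 8]) [ 0.6078 -0.0103  0.085 ]
```

View pics/top1.png

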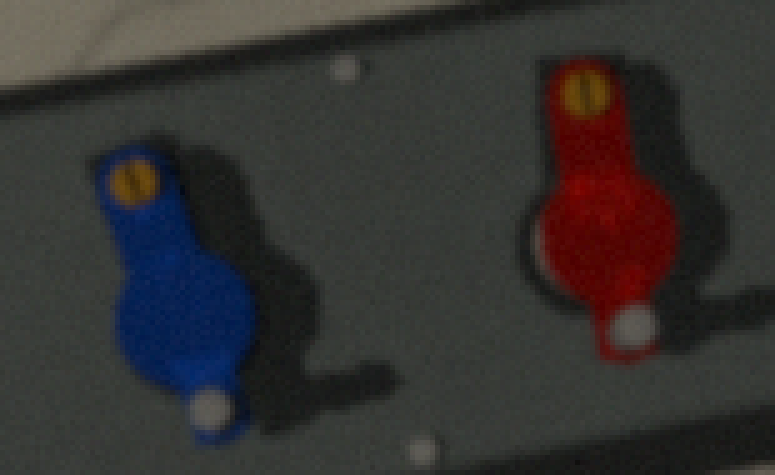

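View pics/scene1.png

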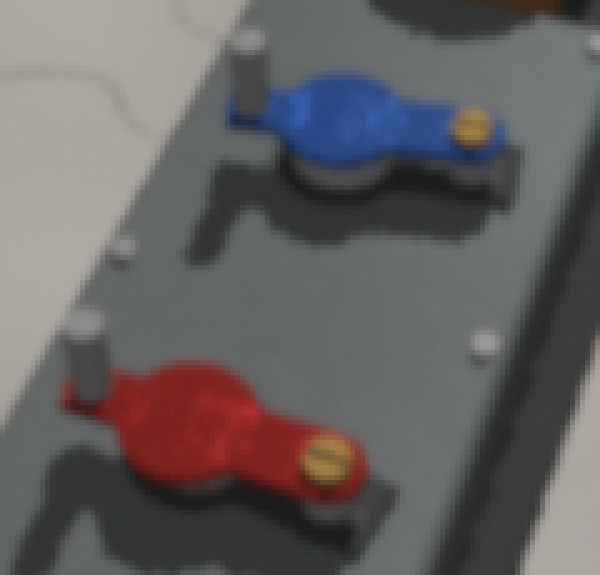

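```bash
python3 - <<'E'
from h import *
from cell import get_image,arm,solver
T=cam(get_image("top"));S=cam(get_image("scene"))
P={"rp":((306.6,178),(280.2,266.6),.087),"rs":((316.2,224.7),(231.4,237.8),.117),"bp":((216.4,195.8),(309.0,200.4),.087),"bs":((231.7,241.6),(264.4,182.3),.117)}
Q={}
for k,(a,b,z) in P.items():
    Q[k]=onz(T,a,z); print(k,Q[k].round(4),onz(S,b,z).round(4),two(T,a,S,b))
    Q[k]=(Q[k]+onz(S,b,z))/2
for c in "rb":
    v=(Q[c+"s"]-Q[c+"p"])[:2];print(c,np.linalg.norm(v),np.degrees(np.arctan2(v[1],v[0])))
print(np.linalg.norm((Q["rp"]-Q["bp"])[:2]),Q["rs"],Q["rp"])
E
```

```text
rp [ 0.609  -0.0119  0.087 ] [ 0.6085 -0.0115  0.087 ] (array([ 0.6088291 , -0.01188079,  0.08765773]), np.float64(0.00016939707315709982))
rs [ 0.5244 -0.0224  0.117 ] [ 0.5222 -0.0198  0.117 ] (array([ 0.524144  , -0.02196396,  0.12048271]), np.float64(2.3930442311203153e-05))
bp [0.5805 0.145  0.087 ] [0.5798 0.145  0.087 ] (array([0.58019302, 0.14478181, 0.08744182]), np.float64(0.0005046248707688367))
bs [0.4997 0.1166 0.117 ] [0.4986 0.1195 0.117 ] (array([0.49996487, 0.11667173, 0.1197742 ]), np.float64(0.0009827104201872933))
r 0.08598732823986778 -173.74438308117087
b 0.0853458334943923 -161.61334485723435
0.1593004715857378 [ 0.52330042 -0.02108754  0.117     ] [ 0.60877575 -0.01171799  0.087     ]
```

The measurements hold up: stud radius 86 mm against 85, pivot spacing 159.3 mm against 160, and heights within 3.5 mm. I'll cage the stud loosely between the jaws, with the jaws opening along the direction of travel.

```bash
cat >> h.py <<'E'
PIV=np.array([.6088,-.0118]);PHI0=np.radians(186.5)
def pose(phi,z,r=.085):
    return [*(PIV+r*np.array([np.cos(phi),np.sin(phi)])),z],[np.pi,0,phi-np.pi]
E
python3 - <<'E'
from h import *
from cell import get_image,arm,solver,claw
for p in (PHI0,PHI0+.6,PHI0+1.2):print(solver.inverse_kinematics(*pose(p,.113)))
claw.move_gripper(.5)
arm.goto(*pose(PHI0,.20))
arm.line_to(pose(PHI0,.16)[0],v=.1)
s=arm.sense();d=get_image("wrist");cv2.imwrite("pics/w1.png",d["pixels"][:,:,::-1])
cv2.imwrite("pics/s2.png",get_image("scene")["pixels"][:,:,::-1])
print(s["time"],s["tool_pos"],s["tool_rot"],s["finger_gap"],s["force"],s["joint_pos"])
E
```

```text
[-4.36908086e-02  3.82683468e-01  1.96197254e+00 -4.44089210e-16
  7.96936649e-01  1.41365912e+00]
[-1.25933866e-01  4.12922477e-01  1.91072043e+00 -4.44089210e-16
  8.17949751e-01  7.31416059e-01]
[-1.61267827e-01  4.71125188e-01  1.80950641e+00 -4.44089210e-16
  8.60961053e-01  9.60820981e-02]
3.5083 [ 0.52437999 -0.02164485  0.15997164] [-3.14154584e+00  4.28617222e-04  1.13126879e-01] 0.5006505493945795 [-1.01261072  1.3238001  -0.02601894] [-4.40989396e-02  3.12928548e-01  1.93081220e+00 -2.66885544e-05
  8.98282570e-01  1.41358715e+00]
```

View pics/w1.png

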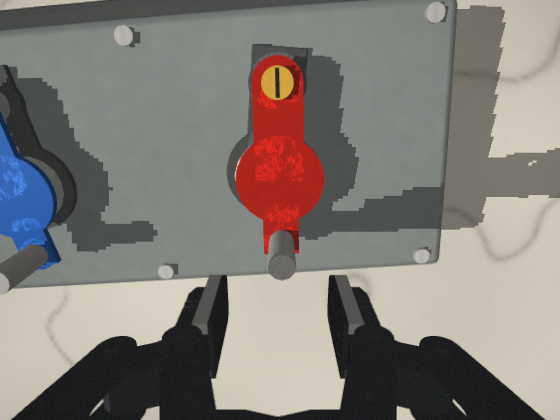

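View pics/s2.png

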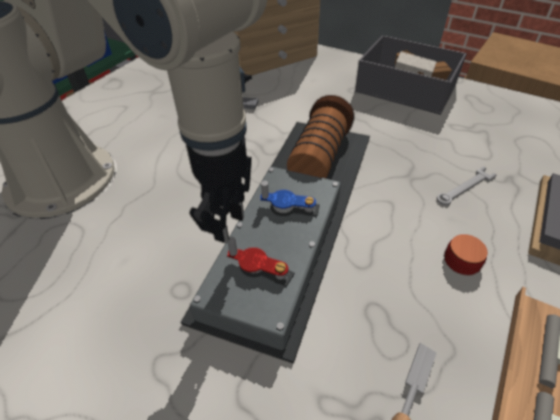

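The wrist view shows the stud top near (282,268), centred between the pads, which are at about x = 220 and 335. I'll check that position with a ray, then descend and close to a loose cage.

```bash
python3 - <<'E'
from h import *
from cell import get_image,arm,solver,claw
s=arm.sense();d=get_image("wrist");C=cam(d,s["tool_pos"],s["tool_rot"])
print("stud",onz(C,(282,266),.117),"piv",onz(C,(277.5,82.5),.087))
arm.line_to(pose(PHI0,.115)[0],v=.06)
s=arm.sense();print(s["tool_pos"],s["force"])
claw.move_gripper(.27)
s=arm.sense();print(s["time"],s["finger_gap"],s["force"])
d=get_image("wrist");cv2.imwrite("pics/w2.png",d["pixels"][:,:,::-1])
E
```

```text
stud [ 0.52754496 -0.02394432  0.117     ] piv [ 0.61153623 -0.01215727  0.087     ]
[ 0.52454791 -0.02143266  0.11517561] [-0.45736156 -0.07488786 -0.5381107 ]
4.8833 0.27087837428417555 [ 0.30957183 -0.37575907 -0.37809961]
```

View pics/w2.png

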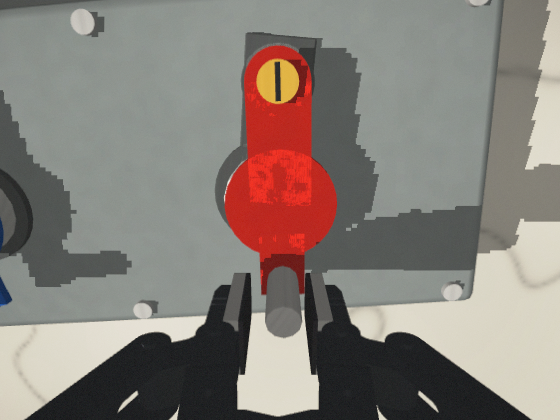

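The stud at (283,310) sits between the pads with slack on both sides. The wrist camera puts the pivot about 2.5 mm further out, which is inside the pad width, so I'll split the difference and swing.

```bash
sed -i 's/PIV=.*;/PIV=np.array([.6101,-.0122]);/' h.py; python3 - <<'E'
from h import *
from cell import get_image,arm,solver,claw
for a in np.linspace(0,1.22,11)[1:]:
    arm.line_to(*pose(PHI0+a,.115),v=.08)
    s=arm.sense();f=s["force"];print(round(a,2),round(s["time"],2),f.round(1))
    if np.linalg.norm(f)>25: print("stop");break
d=get_image("wrist");cv2.imwrite("pics/w3.png",d["pixels"][:,:,::-1])
E
```

```text
0.12 5.22 [-0.4 -0.1  0.4]
0.24 5.51 [ 0.1  1.  -0.9]
0.37 5.79 [ 0.3  0.4 -0.4]
0.49 6.08 [-1.1  0.  -0.2]
0.61 6.36 [ 0.3 -0.3  0.4]
0.73 6.64 [ 0.6 -0.6 -0.2]
0.85 6.92 [-0.1 -0.4 -0.4]
0.98 7.21 [ 0.2  0.5 -0.1]
1.1 7.49 [-0.7 -0.2 -0. ]
1.22 7.78 [-0.5 -0.2  0.8]
```

View pics/w3.png

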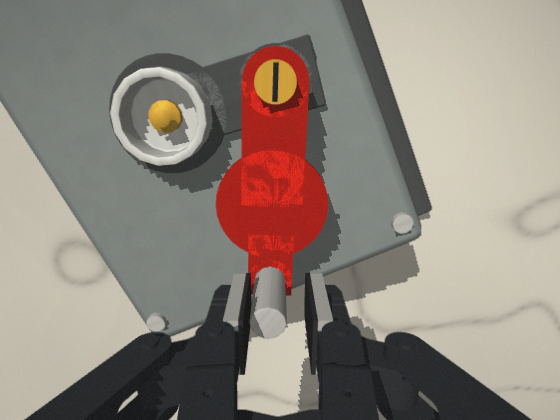

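The port at (160,115) is fully clear of the red disc, with the nipple visible. I'll back the trailing pad off the stud, then open, lift and check.

```bash
python3 - <<'E'
from h import *
from cell import get_image,arm,solver,claw
arm.line_to(pose(PHI0+1.18,.115)[0],v=.03)
claw.move_gripper(.5)
arm.line_to(pose(PHI0+1.18,.19)[0],v=.1)
arm.set_joints([-1.103,0.353,1.633,0,1.155,0])
arm.pause(.3)
s=arm.sense();print(s["time"],s["force"])
T=get_image("top");cv2.imwrite("pics/top2.png",cv2.resize(T["pixels"][160:255,190:345,::-1],None,fx=5,fy=5,interpolation=cv2.INTER_NEAREST))
E
```

```text
11.625 [-0.19386976 -0.22052296 -0.69026383]
```

View pics/top2.png

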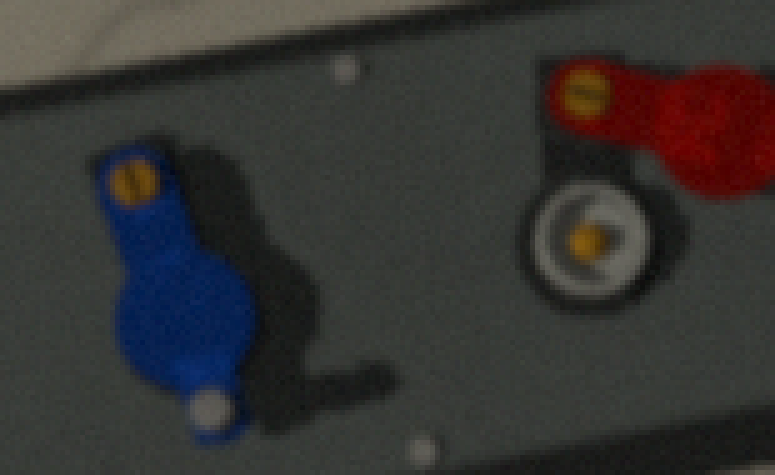

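The crop shows the whole port at (590,240), clear of the red disc at (722,132). The angle between them at the pivot is about 1.25 rad. The blue cover hasn't moved, with its stud still at (210,408).

```bash
python3 -c "
from cell import sign_off;sign_off()"
```

```text
the job is handed in; nothing more can be done
```

The red cover is swung anticlockwise to about 1.25 rad (0.83 rad is enough to clear the port) and let go there. I moved it by its stud, held loosely between the jaws. I then lifted the gripper clear, returned the arm to its start pose and handed the job in just after 11.6 s (limit 32 s).

**Final checks:** the last top view shows the whole port and nipple clear of the red disc. The blue cover's screw and stud are in the same place as before. Wrist force readings stayed at about 1.5 N or less.

**Disagreement:** the wrist camera placed the pivot and stud about 2.5 mm further out than the fixed cameras did. I used the midpoint, and the slack around the stud absorbed the difference.

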